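# Nest the liner in the mended wooden cup and clamp it

### The job

The wooden cup standing between the jaws of the one-hand bar clamp has just been mended along a split. Put the taller metal liner cup upright into it, all the way down, so that it keeps its shape; then squeeze and release the clamp's trigger again and again until the sprung pad has met the cup, pushed it against the fixed jaw and holds it snugly with its spring pressed in a few millimetres, without crushing it. Move the jaw only by its trigger, leave the other things alone, and finish while still holding the trigger squeezed.

Things in the scene. Friction and masses are not known exactly. Their poses are not given: they have to be found in the camera images.
- clamp_board: one-hand bar clamp screwed on a plywood board 120 x 390 x 18 mm, fixed to the worktop. Origin: centre of the board's underside. Its y axis is the clamp axis: the fixed jaw stands at +y, the trigger and grip at -y, everything on the line x = 0. All positions below are in this frame, in mm. The pad moves to +y.
- fixed_jaw_face (a point): middle of the rubber face of the fixed jaw, at (0, 150, 50), looking to -y; 44 mm wide, z 30 to 70. A cup pushed home against it stands at y = 115
- push_bar: toothed sliding bar (top at z = 48) carrying a back plate, a spring and the sprung pad; stands low, z 28 to 70. It must not be pushed by the robot. Origin: the board's origin, moved to +y by joint jaw
- pad_block: black rubber block on the end of the spring, 44 mm wide, 12 mm thick, z 30 to 70, that meets the cup
- pad_face (a point): middle of the pad's face; at y = 38 + 1000*(jaw - pad) mm, z = 50
- jaw (a joint): travel of the toothed bar in m, 0 to 0.065, growing towards the fixed jaw. Each full squeeze moves it about 8 mm (two 4 mm teeth; the first, or one against the pressed spring, may give 4), a part squeeze less: about 3 mm per 0.1 rad once a tooth is caught. A stop pawl holds it when the trigger is let go (it settles back under 1 mm after a full, up to 4 mm after a part squeeze); there is no release
- pad (a joint): compression of the pad's spring in m, 0 to 0.016: 1.5 N per mm. 0 while the pad is free, grows when it presses the cup. 3 to 8 mm is a good snug hold (2 mm is the least, 9.6 mm crushes, so a full squeeze too many can crush)
- trigger (a joint): trigger angle in rad: 0 released (it springs back by itself), 0.3 fully squeezed (end stop). It hinges about a level axis across the clamp at y = -60, z = 83; its paddle moves to -y by 18 mm at the height of the grip, towards the fixed grip. Needs 2 to 15 N at the paddle
- paddle: trigger paddle, black, 26 mm wide, 12 mm thick, standing up from z = 115 to 168; its front (+y) face at z = 143 lies at y = -45 released and -63 fully squeezed. Origin: the hinge
- paddle_grip (a point): middle of the paddle, 60 mm above the hinge: at (0, -51, 142) released, (0, -69, 142) squeezed
- fixed_grip (a point): middle, at (0, -84, 143), of the black upright grip behind the paddle, 26 mm wide, fixed, from y = -90 (rear) to -78 (front), up to z = 168. Squeeze paddle and grip together from above, fingers closing along y, at about z = 143: 45 mm over both released, 27 mm fully squeezed. Only the paddle moves, so centre the gripper at y = -76, where it is fully squeezed.
- wood_cup: open wooden cup, loose, stands upright on the board (z = 18) between the jaws, 75 mm high, outside 64 mm across at the foot and 70 at the rim, wall 5 mm, inner floor 6 mm above its foot, inside 54 mm across at the floor and 60 at the mouth. Origin: centre of its underside
- liner_cup: open metal cup of the same tapering shape, taller and thinner: 105 mm high, outside 44 mm across at the foot and 55 at the rim, wall 3.5 mm. It stands upright by itself on the worktop at one end of the board; nested, it stands 36 mm above the wooden rim, where it can be held. Origin: centre of its underside
- mill: wooden pepper mill, bystander, 58 mm across, 170 mm tall, stands at the other end of the board. Origin: centre of its underside
- tape: roll of tape lying flat, bystander, 96 mm across, 25 mm high, behind the board. Origin: centre of its underside
- mug: mug, bystander, 94 mm high, behind the board. Origin: its underside
Mind the look-alikes: they are no part of the job. Of the things that look like the wood_cup, the smaller one is meant.

How it is judged:
By the outcome, as a careful person would: the job done as asked, in the order asked, and still so for the second after the job is handed in, while the arm keeps its last pose, push and grip.
It also fails if it takes over 72 s, if anything falls off the work surface, if the arm or the gripper's body presses on something with over 40 N, if the wrist force passes 120 N, or if a joint passes its speed limit or range.

### The arm

A 6-joint arm with a two-finger parallel gripper is mounted at the origin on a cart in front of the work surface, level with it; the furniture and walls round the work are solid. World frame = base frame: x ahead of the robot, y to its left, z up, the work surface at z = 0. Lengths are in mm, angles in rad, forces in N, time in s.
With the tool pointing down it reaches from about 275 to 975 mm from the base axis. Payload 8.4 kg.
Tool frame: the origin (TCP) lies midway between the tips of the shut fingers; the grasp point (between the pads) lies behind it (env.grip_point_offset is the z of the grasp point in the tool frame, in mm); z points along the fingers, y is the line along which they close (so a half turn about z gives the same grasp; the last joint's range is limited). The gripper opens to 92 mm and grips with 3 to 60 N. Pads are 20 mm wide; open, the fingers measure 128 mm over their backs; the gripper's body (75 mm by 189 mm) begins 69 mm behind the grasp point.
Start: joints at [1.345, 0.353, 1.633, -0, 1.155, -0.002], TCP at [138.709, 609.416, 214.583] pointing down, gripper open.
Joint ranges: [-2.63, 2.63], [-0.92, 2.1], [0.06, 2.66], [-1.3, 4.44], [0, 2.69], [-3.02, 3.02]. Speed limits (rad/s): [2.22, 2.22, 2.79, 3.14, 3.14, 3.14].

### API

Orientations are given as a unit quaternion [w, x, y, z].
In Python, from station import sensors, optics, env gives the robot as it stands.
- The arm moves only by the tool carry_out, never from a script. Its argument "motion" is a list of rows, each a list of 4 numbers: the shift along the tool's x, y, z in cm, then the turn about the tool's z in degrees. In form: [[dx, dy, dz, spin], ...]. A call has 1 to 20 rows; each row shifts and turns the commanded pose from where the row before left it, along the tool's axes as they then stand; what a row does not reach is not made up. A row lasts 1/10 s, in which the tool goes at most 50 mm and 8.59 degrees, less where a joint would pass 70% of its speed; a pose out of reach is approached as far as the arm can. A call with a gripper value outside its range is refused whole. "grip" is the opening, from 0 (shut) to 1 (fully open), set as the call begins (left out, the last holds). The fingers move at their own pace and stop on an object; the grip force is fixed at half the most. Time passes only in rows, so rows that do not move let the fingers close. It gives the time, the measured TCP pose, the force, the opening and the grip force at its end, in the units of the state.
- sensors.get_obs(): the state, without advancing time (a new reading comes with each control period).
- optics.camera(name): name is "scene" or "top" or "wrist"; returns a dict with "color" (384x512x3 uint8, red, green, blue), "vfov" (degrees; the focal length in pixels is half the picture's height over the tangent of half this angle, whatever the lens; pixels are square), "cx", "cy" (the principal point, pixels), "dist" ([k1, k2, p1, p2, k3] as OpenCV has them; the pictures are not rectified), "origin" and "rotation" of the camera in the world. Camera axes: x right, y down, z forward; pixel columns grow to the right and rows downward; lengths in mm; the calibration is good to about 2 mm. A picture is of the moment at which its call begins. There is no depth.
- env.finish_job(): hands the job in; it is judged then, once.
The state is a dict: "t": time; "joint_pos": joint angles; "qd": joint speeds; "tau": joint torques, N m; "ee_pos": TCP position; "ee_rot": TCP orientation; "contact_force": force on the tool from outside, world axes, zero at the start; "ft_torque": the same for the moment, N m; "finger_gap": finger opening in mm; "grip_force": force on a finger pad.
Only numpy, scipy, OpenCV 4.12 (cv2) and the standard library are available. Lean on these libraries where they do the work, as an engineer would, in place of code of your own. Each camera call takes 0.05 s, during which the arm holds its last target. There are 200 camera calls.

## Working session

There is one attempt and no reset: what is moved stays moved. The work goes in short steps, Python scripts to look and compute and a tool call to move; the robot and the scene stay as the last step left them, time stands still between calls to the robot, and variables do not carry over. Pictures are saved under pics/ and viewed, at most 10 in all, crops included, and the job is handed in when it is done.

Besides the shell and the picture viewer there is one more tool, called after "Emit:" in YAML: its name, and indented under it one key for each argument. carry_out: Moves the arm, as the interface text tells. Its arguments: {"type":"object","properties":{"motion":{"type":"array"},"grip":{"type":"number"}},"required":["motion"]}

```bash
mkdir -p pics; cat > h.py <<'E'
import numpy as np, cv2
from station import sensors, optics, env
def cam(n):
    c=optics.camera(n); h=c["color"].shape[0]
    f=h/2/np.tan(np.radians(c["vfov"])/2)
    c["K"]=np.array([[f,0,c["cx"]],[0,f,c["cy"]],[0,0,1]]); c["R"]=np.array(c["rotation"]).reshape(3,3); c["o"]=np.array(c["origin"]); c["d"]=np.array(c["dist"],float)
    return c
def ray(c,p):
    u=cv2.undistortPoints(np.array([[p]],float),c["K"],c["d"])[0,0]
    r=c["R"]@np.array([u[0],u[1],1]); return r/np.linalg.norm(r)
def atz(c,p,z):
    r=ray(c,p); return c["o"]+r*(z-c["o"][2])/r[2]
def proj(c,P):
    P=np.atleast_2d(P).astype(float); q=(P-c["o"])@c["R"]
    return cv2.projectPoints(q,np.zeros(3),np.zeros(3),c["K"],c["d"])[0][:,0]
def tri(obs):
    A=np.zeros((3,3));b=np.zeros(3)
    for c,p in obs:
        r=ray(c,p);M=np.eye(3)-np.outer(r,r);A+=M;b+=M@c["o"]
    return np.linalg.solve(A,b)
def save(n,img,s=1):
    cv2.imwrite("pics/"+n,cv2.resize(img[:,:,::-1],None,fx=s,fy=s,interpolation=cv2.INTER_CUBIC))
E
python3 - <<'E'
from h import *
import pickle
for n in("top","scene","wrist"):
    c=cam(n);pickle.dump(c,open(n+"0.pkl","wb"));save(n+"0.png",c["color"],1.5)
    print(n,c["o"],c["R"].round(3).tolist(),c["vfov"],c["d"])
print(env.grip_point_offset,sensors.get_obs())
E
```

```text
Traceback (most recent call last):
  File "h.py", line 6, in cam
    c["K"]=np.array([[f,0,c["cx"]],[0,f,c["cy"]],[0,0,1]]); c["R"]=np.array(c["rotation"]).reshape(3,3); c["o"]=np.array(c["origin"]); c["d"]=np.array(c["dist"],float)
                                                                   ~~~~~~~~~~~~~~~~~~~~~~~~~~~~~~~^^^^^
ValueError: cannot reshape array of size 4 into shape (3,3)
```

```bash
sed -i 's/np.array(c\["rotation"\]).reshape(3,3)/Rotation.from_quat(c["rotation"],scalar_first=True).as_matrix()/; 1a from scipy.spatial.transform import Rotation' h.py
python3 - <<'E'
from h import *
import pickle
for n in("top","scene","wrist"):
    c=cam(n);pickle.dump(c,open(n+"0.pkl","wb"));save(n+"0.png",c["color"],1.5)
    print(n,c["o"],c["R"].round(3).tolist(),c["vfov"],c["d"])
print(env.grip_point_offset,sensors.get_obs())
E
```

```text
top [-278.1216706   252.84209574 1222.0062193 ] [[-0.239, -0.761, 0.604], [-0.971, 0.186, -0.149], [0.001, -0.622, -0.783]] 51.667080106905935 [-0.12847998  0.          0.          0.          0.        ]
scene [ 127.26979835  754.19591675 1015.11351332] [[-0.827, -0.416, 0.378], [-0.562, 0.599, -0.57], [0.01, -0.684, -0.729]] 56.08306865154929 [0.00916417 0.         0.         0.         0.        ]
wrist [ 66.87471273 625.08668051 383.76675901] [[0.221, 0.941, 0.257], [0.975, -0.213, -0.061], [-0.003, 0.265, -0.964]] 65.54507318497096 [-0.05010566  0.          0.          0.          0.        ]
-18.700000000000003 {'t': 0.2, 'joint_pos': array([ 1.34459619e+00,  3.53427914e-01,  1.63384567e+00,  6.80334159e-06,
        1.15519059e+00, -2.43139484e-03]), 'qd': array([ 0.00083983, -0.0014782 , -0.00382742,  0.00044718, -0.00223542,
        0.00179026]), 'tau': array([-8.48258014e-05, -5.93684971e+01, -3.34175491e+01,  6.97495532e-02,
        2.15058576e-02, -1.03434793e-04]), 'ee_pos': array([138.64054838, 609.11980277, 214.12469012]), 'ee_rot': array([-5.27968821e-05,  1.11652443e-01,  9.93747222e-01, -4.32559887e-04]), 'contact_force': array([ 0.08278027,  0.13084301, -0.31422285]), 'ft_torque': array([ 0.03724018, -0.0153981 , -0.01752748]), 'grip_force': 0.0, 'finger_gap': 91.54829706458165}
```

View pics/top0.png

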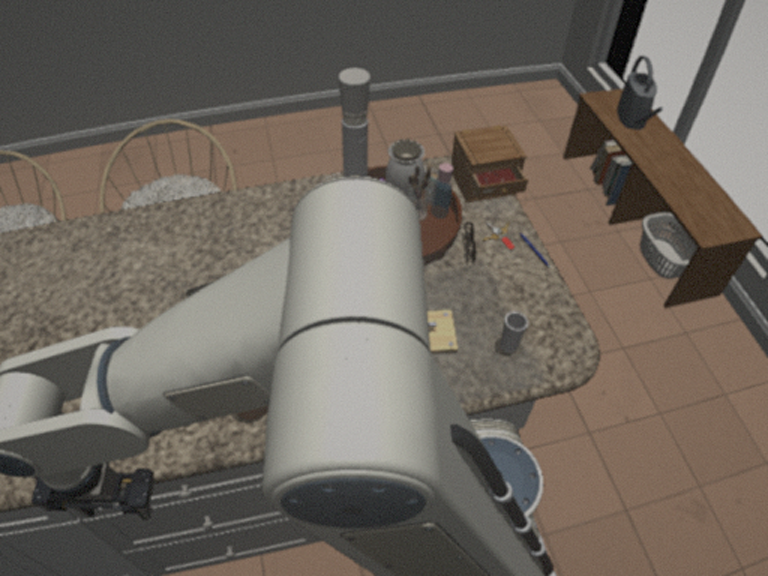

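View pics/scene0.png

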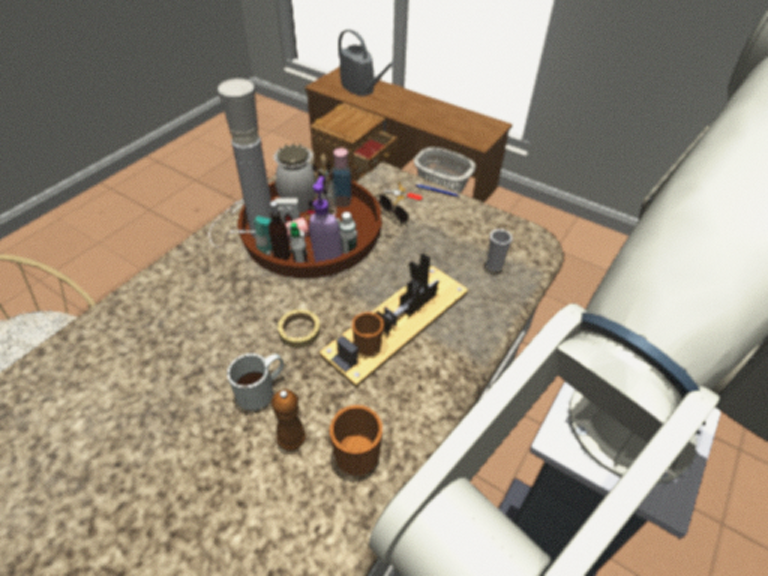

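Scene picture (zoomed 1.5×): board with clamp in the middle, fixed jaw (345,350), trigger (422,275); candidates for wood_cup: small one in the clamp (368,332), big look-alike (356,440); metal: liner_cup (498,250), mug (252,382). Choice: small cup in the clamp and the grey tall cup. The top view is mostly blocked by the arm.

```bash
python3 - <<'E'
from h import *
import pickle
c=pickle.load(open("scene0.pkl","rb"))
for n,p,z in[("linertop",(500,237),105),("linerfoot",(495,267),0),("woodtop",(368,322),93),("boardA",(322,351),18),("boardB",(357,381),18),("boardC",(467,291),18),("boardD",(436,266),18),("mill top",(285,397),170),("mug",(250,370),94),("tape",(299,327),25),("big",(357,425),80),("tray",(310,225),30)]:
    print(n,atz(c,(p[0]/1.5-.17,p[1]/1.5-.17),z).round())
im=c["color"][150:260,200:350]; save("crop0.png",im,5)
E
```

```text
linertop [ 436. -256.  105.]
linerfoot [ 431. -257.    0.]
woodtop [557. 148.  93.]
boardA [629. 226.  18.]
boardB [518. 245.  18.]
boardC [ 446. -123.   18.]
boardD [ 554. -155.   18.]
mill top [545. 422. 170.]
mug [681. 385.  94.]
tape [712. 206.  25.]
big [437. 356.  80.]
tray [915. -84.  30.]
```

View pics/crop0.png

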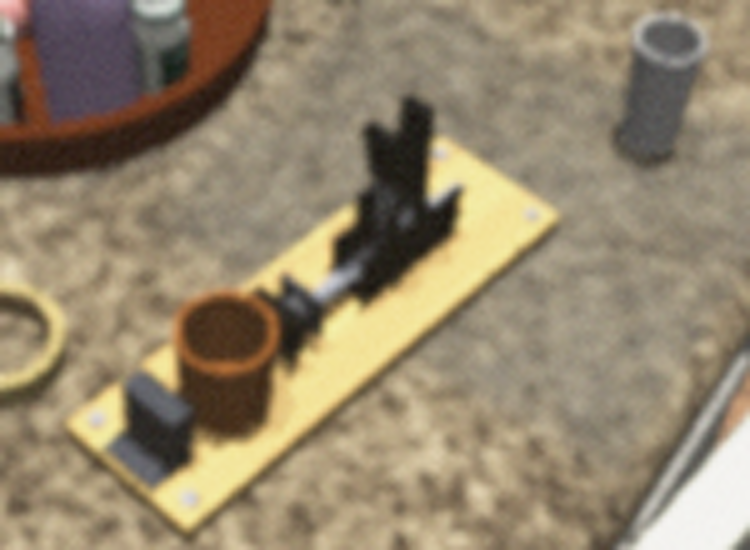

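Emit:
carry_out:
  motion:
    - [-3.2,-3.6,-0.4,0]
    - [-3.2,-3.6,-0.4,0]
    - [-3.2,-3.6,-0.4,0]
    - [-3.2,-3.6,-0.4,0]
    - [-3.2,-3.6,-0.4,0]
    - [-3.2,-3.6,-0.4,0]
    - [-3.2,-3.6,-0.4,0]
    - [-3.2,-3.6,-0.4,0]
    - [-3.2,-3.6,-0.4,0]
    - [-3.2,-3.6,-0.4,0]
    - [-3.2,-3.6,-0.4,0]
    - [-3.2,-3.6,-0.4,0]
    - [-3.2,-3.6,-0.4,0]
    - [0,0,0,0]
    - [0,0,0,0]
  grip: 1

```text
t: 1.7
ee_pos: [440.5, 59.8, 266.4]
ee_rot: [-0.0, 0.113, 0.994, 0.0]
contact_force: [-0.6, 0.3, -0.6]
finger_gap: 92.1
grip_force: 0.0
```

```bash
python3 - <<'E'
from h import *
import pickle
c=cam("wrist");pickle.dump(c,open("w1.pkl","wb"));save("w1.png",c["color"],1.5)
c=cam("top");pickle.dump(c,open("t1.pkl","wb"))
o=sensors.get_obs();print(o["ee_pos"],o["ee_rot"],o["t"])
E
```

```text
[439.84104867  61.3468461  266.32790318] [-4.11131034e-04  1.11567658e-01  9.93756752e-01  8.68951653e-05] 1.8
```

View pics/w1.png

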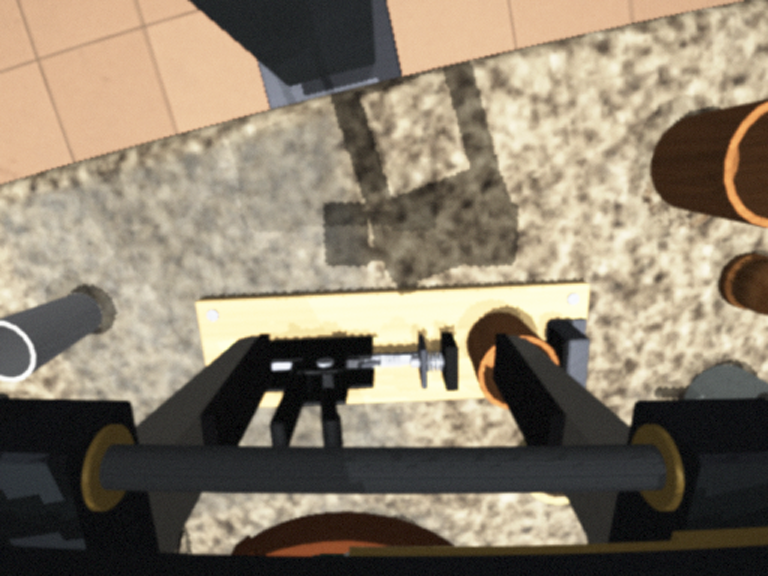

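Wrist view 1: board's near edge (198,300)–(588,285), clamp in line, wood cup rim centre ~(518,370), liner rim ~(12,349) and foot (98,308) at left; the big cup at right.

Emit:
carry_out:
  motion:
    - [-0.9,-4.1,0,0]
    - [-0.9,-4.1,0,0]
    - [-0.9,-4.1,0,0]
    - [-0.9,-4.1,0,0]
    - [-0.9,-4.1,0,0]
    - [0,0,0,0]
    - [0,0,0,0]

```text
t: 2.5
ee_pos: [438.7, -148.2, 266.4]
ee_rot: [-0.0, 0.112, 0.994, 0.0]
contact_force: [0.3, -0.3, 0.3]
finger_gap: 92.0
grip_force: 0.0
```

```bash
python3 - <<'E'
from h import *
import pickle
c=cam("wrist");pickle.dump(c,open("w2.pkl","wb"));save("w2.png",c["color"],1.5)
c=cam("scene");pickle.dump(c,open("s2.pkl","wb"))
w=pickle.load(open("w1.pkl","rb"))
for p in[(198,300),(588,285),(586,398)]: print(atz(w,(p[0]/1.5,p[1]/1.5),18).round(1))
print(atz(w,(518/1.5,370/1.5),93).round(1), atz(w,(98/1.5,308/1.5),0).round(1))
E
```

```text
[ 449.  -129.2   18. ]
[519.8 246.5  18. ]
[642.5 232.2  18. ]
[553.4 150.   93. ] [ 436.9 -245.3   -0. ]
```

View pics/w2.png

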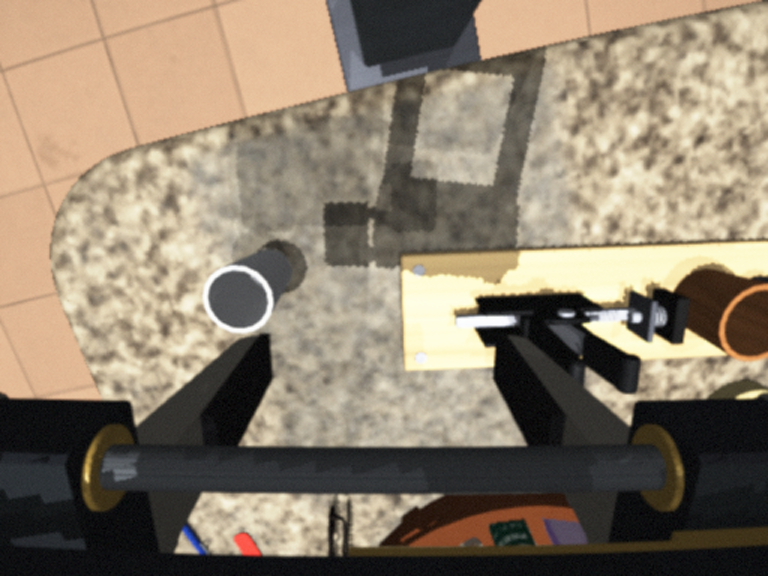

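Wrist view 2: liner rim centre (239,299); board end corners (402,255),(405,371); paddle top (618,370), grip top (572,378); wood cup rim ~(757,321).

```bash
python3 - <<'E'
from h import *
import pickle
L=lambda n:pickle.load(open(n+".pkl","rb"))
w1,w2,s=L("w1"),L("w2"),L("scene0")
q=lambda x,y:(x/1.5-.17,y/1.5-.17)
print("liner",tri([(w2,q(239,299)),(s,q(500,237))]).round(1),atz(w2,q(239,299),105).round(1),atz(s,q(500,237),105).round(1))
print("wood",tri([(w1,q(518,370)),(s,q(368,324))]).round(1),tri([(w1,q(518,370)),(w2,q(757,321))]).round(1))
# board fit: near/far corner pixels
C=np.array([[-60,-195],[60,-195],[-60,195],[60,195]])
obs=[(w1,q(198,300),0),(w1,q(588,285),2),(w1,q(586,398),3),(w2,q(402,255),0),(w2,q(405,371),1),(s,q(322,351),3),(s,q(357,381),2),(s,q(467,291),0)]
from scipy.optimize import least_squares
def T(b,P):
    P=np.atleast_2d(np.array(P,float));a=b[2];R=np.array([[np.cos(a),-np.sin(a)],[np.sin(a),np.cos(a)]])
    r=P.copy();r[:,:2]=P[:,:2]@R.T+b[:2];return r
def res(b): return np.concatenate([proj(c,T(b,[*C[i],18]))[0]-p for c,p,i in obs])
r=least_squares(res,[537,48,-.19]);print(r.x,np.degrees(r.x[2]),res(r.x).round(1).tolist())
b=r.x;np.save("board.npy",b)
for n,P in dict(grip=[0,-76,124],home=[0,115,100],jawface=[0,150,50]).items():print(n,T(b,P).round(1))
# check: liner and wood cup in board frame; draw overlays
im=w2["color"].copy()
for P in [[x,y,z] for x in(-13,13) for y in(-45,-57,-78,-90) for z in(168,)]+[[x,-195,18] for x in(-60,60)]+[[x,38,70] for x in(-22,22)]:
    p=proj(w2,T(b,P))[0];cv2.circle(im,(int(p[0]),int(p[1])),1,(255,0,0),-1)
save("o2.png",im[130:280,120:512],2)
E
```

```text
liner [ 439.  -266.4   95.9] [ 437.  -262.8  105. ] [ 436.  -256.3  105. ]
wood [555.1 150.5  90.1] [555.2 150.6  89.9]
[ 5.43371046e+02  4.81209301e+01 -1.85692035e-01] -10.639369869905803 [-2.0, 0.3, 3.1, -0.1, -2.3, -1.7, -0.0, 0.2, 0.0, 0.1, -2.6, -0.7, -1.5, 0.9, 0.6, -1.8]
grip [[529.3 -26.6 124. ]]
home [[564.6 161.1 100. ]]
jawface [[571.1 195.5  50. ]]
```

View pics/o2.png

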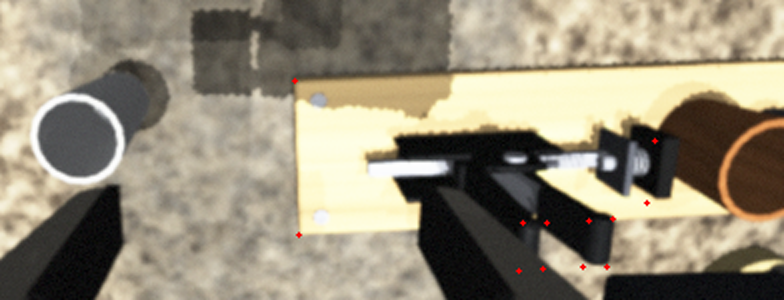

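Emit:
carry_out:
  motion:
    - [-0.7,-3.6,1.5,0]
    - [-0.8,-3.7,2.5,0]
    - [-0.8,-3.7,3.5,0]
    - [0,0,2.5,-2.2]
    - [0,0,0,0]
    - [0,0,0,0]

```text
t: 3.2
ee_pos: [437.2, -258.8, 168.0]
ee_rot: [-0.0, 0.092, 0.996, 0.0]
contact_force: [-0.7, -0.4, 0.4]
finger_gap: 92.2
grip_force: 0.0
```

```bash
cat >> h.py <<'E'
b=np.load("board.npy")
def T(P,b=b):
    P=np.atleast_2d(np.array(P,float));a=b[2];R=np.array([[np.cos(a),-np.sin(a)],[np.sin(a),np.cos(a)]])
    r=P.copy();r[:,:2]=P[:,:2]@R.T+b[:2];return r
def togo(target):
    o=sensors.get_obs();R=Rotation.from_quat(o["ee_rot"],scalar_first=True).as_matrix()
    print("pos",o["ee_pos"].round(1),"yaw tool y",np.degrees(np.arctan2(R[1,1],R[0,1])).round(2),"togo tool cm",(R.T@(np.array(target)-o["ee_pos"])/10).round(2))
E
python3 - <<'E'
from h import *
import pickle
c=cam("wrist");pickle.dump(c,open("w3.pkl","wb"));im=c["color"]
save("w3.png",im,1.5)
s=cam("scene");pickle.dump(s,open("s3.pkl","wb"))
togo([437,-260,76])
E
```

```text
pos [ 438.1 -259.5  169.2] yaw tool y 79.45 togo tool cm [ 0.11 -0.06  9.32]
```

View pics/w3.png

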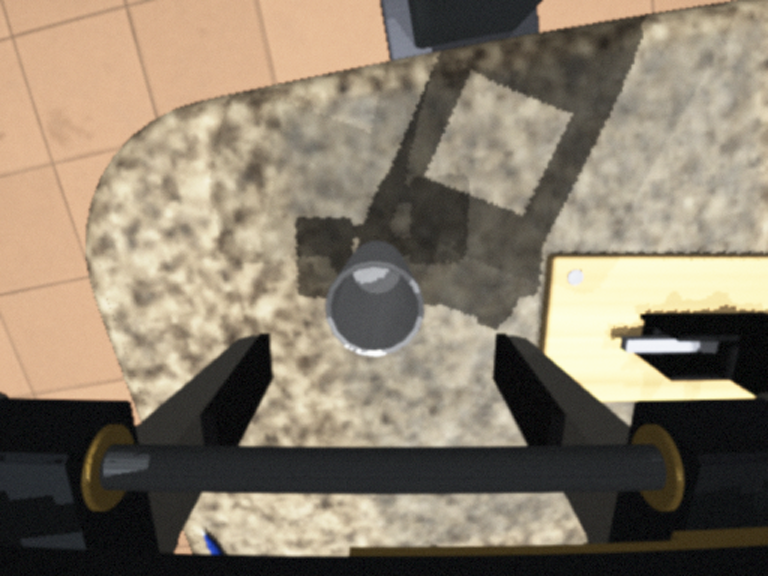

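Liner rim centre at (375,309), nearly midway between the fingers (383).

```bash
python3 - <<'E'
from h import *
import pickle
L=lambda n:pickle.load(open(n+".pkl","rb"))
w2,w3,s=L("w2"),L("w3"),L("scene0")
q=lambda x,y:(x/1.5-.17,y/1.5-.17)
print(tri([(w3,q(375,309)),(w2,q(239,299))]).round(1),tri([(w3,q(375,309)),(s,q(500,237))]).round(1),atz(w3,q(375,309),105).round(1))
togo(np.r_[atz(w3,q(375,309),105)[:2],76])
E
```

```text
[ 437.6 -263.9  102.3] [ 438.7 -264.2   97.9] [ 436.8 -263.7  105. ]
pos [ 438.1 -259.5  169.2] yaw tool y 79.45 togo tool cm [ 0.07 -0.43  9.32]
```

Emit:
carry_out:
  motion:
    - [0.1,-0.4,2.0,0]
    - [0,0,3.0,0]
    - [0,0,3.0,0]
    - [0,0,1.3,0]
    - [0,0,0,0]
    - [0,0,0,0]

```text
t: 3.9
ee_pos: [436.1, -264.3, 75.9]
ee_rot: [0.001, 0.092, 0.996, -0.0]
contact_force: [0.4, -0.0, 0.3]
finger_gap: 91.8
grip_force: 0.0
```

Emit:
carry_out:
  motion:
    - [0,0,0,0]
    - [0,0,0,0]
    - [0,0,0,0]
    - [0,0,0,0]
    - [0,0,0,0]
    - [0,0,0,0]
    - [0,0,0,0]
    - [0,0,0,0]
  grip: 0

```text
t: 4.7
ee_pos: [435.3, -264.0, 74.8]
ee_rot: [0.0, 0.093, 0.996, 0.0]
contact_force: [-0.0, 1.1, 5.1]
finger_gap: 54.3
grip_force: 30.0
```

Emit:
carry_out:
  motion:
    - [0,0,-2,0]
    - [0,0,-4,0]
    - [0,0,-4.5,0]
    - [0,0,-4.5,0]
    - [0,1,-4,0]
    - [-0.3,3,-1,0]
    - [-0.4,4.3,0,0]
    - [-0.4,4.3,0,0]
    - [-0.4,4.3,0,0]
    - [-0.4,4.3,0,0]
    - [-0.4,4.3,0,0]
    - [-0.4,4.3,0,0]
    - [-0.4,4.3,0,0]
    - [-0.4,4.3,0,0]
    - [-0.4,3,0,0]
    - [-0.3,1.5,0,0]
    - [0,0,0,0]
    - [0,0,0,0]
    - [0,0,0,0]

```text
t: 6.6
ee_pos: [555.1, 148.4, 274.5]
ee_rot: [-0.0, 0.093, 0.996, -0.0]
contact_force: [-0.2, -0.8, -1.1]
finger_gap: 54.1
grip_force: 30.0
```

```bash
python3 - <<'E'
from h import *
import pickle
c=cam("wrist");pickle.dump(c,open("w4.pkl","wb"))
t=cam("top");pickle.dump(t,open("t4.pkl","wb"))
s=cam("scene");pickle.dump(s,open("s4.pkl","wb"))
a=c["color"];d=s["color"][130:330,150:400]
save("w4.png",np.hstack([a, cv2.resize(t["color"],(512,384))])[:, :],.78)
save("w4b.png",np.vstack([cv2.resize(a,(768,576))[150:450,:], np.hstack([cv2.resize(d,(375,300)),cv2.resize(t["color"],(393,300))])]),1)
togo([555,150.5,276])
E
```

```text
pos [555.4 148.7 274.8] yaw tool y 79.3 togo tool cm [ 0.07  0.17 -0.12]
```

View pics/w4b.png

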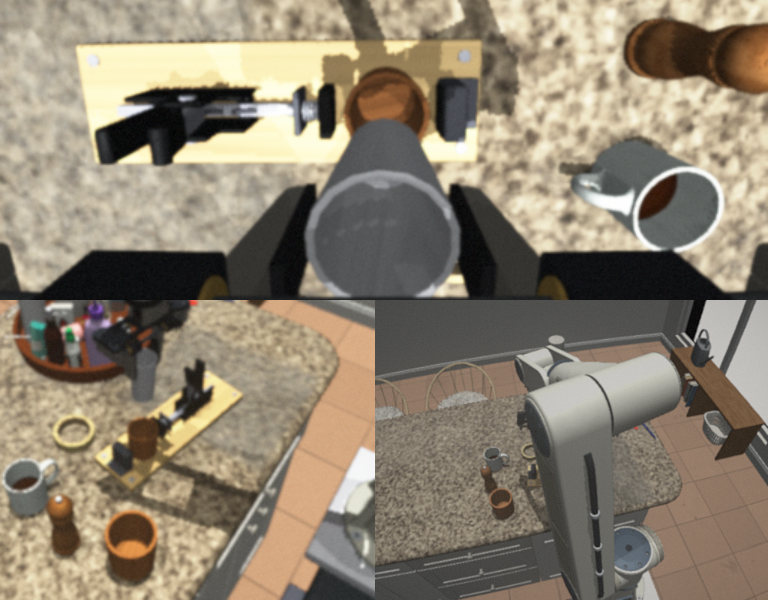

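Wrist view (crop offset 150 rows): wood cup rim spans 345–430, centre ~(387,259), liner in the fingers above it, board corners (77,195),(480,190),(474,312),(98,313).

```bash
python3 - <<'E'
from h import *
import pickle
from scipy.optimize import least_squares
L=lambda n:pickle.load(open(n+".pkl","rb"))
w1,w2,w4,s=L("w1"),L("w2"),L("w4"),L("scene0")
q=lambda x,y:(x/1.5-.17,y/1.5-.17)
print("wood z93",atz(w4,q(387,260),93).round(1),"tri",tri([(w4,q(387,260)),(w1,q(518,370))]).round(1),tri([(w4,q(387,260)),(s,q(368,324))]).round(1))
c=[555,150,93];a=np.linspace(0,6.283,37)
for cc in ([555,150,93],[557,152,93]):
  p=proj(w4,np.c_[cc[0]+35*np.cos(a),cc[1]+35*np.sin(a),93+0*a])*1.5; print(cc,"rim proj x",p[:,0].min().round(),p[:,0].max().round(),"ymin",p[:,1].min().round()-150,"at x",p[p[:,1].argmin(),0].round())
C=np.array([[-60,-195],[60,-195],[-60,195],[60,195]])
obs=[(w1,q(198,300),0),(w1,q(588,285),2),(w1,q(586,398),3),(w2,q(402,255),0),(w2,q(405,371),1),(s,q(322,351),3),(s,q(357,381),2),(s,q(467,291),0),(w4,q(77,195),0),(w4,q(480,190),2),(w4,q(474,312),3),(w4,q(98,313),1)]
res=lambda b:np.concatenate([proj(c,T([*C[i],18],b))[0]-p for c,p,i in obs])
r=least_squares(res,b,loss="soft_l1");print(r.x,np.degrees(r.x[2]),res(r.x).round(1).tolist());np.save("board.npy",r.x)
print(T([0,-76,124],r.x),T([0,115,100],r.x))
h=lambda X,Y:((lambda d:(d@[np.cos(r.x[2]),np.sin(r.x[2])],d@[-np.sin(r.x[2]),np.cos(r.x[2])]))(np.array([X,Y])-r.x[:2]))
print("wood in board",h(555,150.5))
# liner bottom/axis in hand: rim measured
print("liner rim in hand", atz(w4,q(383,386),274.8-76+105).round(1))
E
```

```text
wood z93 [552.8 151.4  93. ] tri [553.5 150.7  91.4] [553.6 151.6  92.3]
[555, 150, 93] rim proj x 342.0 429.0 ymin 69.0 at x 385.0
[557, 152, 93] rim proj x 345.0 432.0 ymin 71.0 at x 388.0
[ 5.43030263e+02  4.81895955e+01 -1.82893847e-01] -10.4790455254414 [-2.1, 0.4, 3.0, -0.7, -2.1, -2.2, -0.1, 0.3, 0.1, 0.2, -2.4, -0.5, -1.3, 1.1, 0.6, -1.9, -1.1, -0.6, 3.0, 0.4, 2.6, 0.6, -1.6, 0.2]
[[529.20769336 -26.54283768 124.        ]] [[563.94599271 161.27156687 100.        ]]
wood in board (np.float64(-6.837698325251942), np.float64(102.78102622505483))
liner rim in hand [554.2 148.1 303.8]
```

Emit:
carry_out:
  motion:
    - [0,0.3,1.0,0]
    - [0,0,3,0]
    - [0,0,3.5,0]
    - [0,0,2.5,0]
    - [0,0,1.5,0]
    - [0,0,0.5,0]
    - [0,0,0,0]

```text
t: 7.45
ee_pos: [555.6, 152.6, 153.9]
ee_rot: [-0.001, 0.093, 0.996, -0.0]
contact_force: [0.0, -0.4, -0.8]
finger_gap: 53.8
grip_force: 30.0
```

Emit:
carry_out:
  motion:
    - [0,0,1,0]
    - [0,0,1.5,0]
    - [0,0,1.2,0]
    - [0,0,0.7,0]
    - [0,0,0.5,0]
    - [0,0,0,0]

```text
t: 8.05
ee_pos: [555.8, 152.7, 105.1]
ee_rot: [-0.0, 0.093, 0.996, -0.0]
contact_force: [-0.3, -0.7, -1.4]
finger_gap: 54.1
grip_force: 30.0
```

Emit:
carry_out:
  motion:
    - [0,0,0.2,0]
    - [0,0,0.2,0]
    - [0,0,0.1,0]
    - [0,0,0,0]

```text
t: 8.45
ee_pos: [556.1, 152.8, 100.7]
ee_rot: [0.0, 0.093, 0.996, -0.0]
contact_force: [-0.1, -0.2, -1.2]
finger_gap: 54.1
grip_force: 30.0
```

Emit:
carry_out:
  motion:
    - [0,0,0.1,0]
    - [0,0,0.1,0]
    - [0,0,0,0]

```text
t: 8.75
ee_pos: [556.3, 152.9, 98.9]
ee_rot: [0.0, 0.093, 0.996, 0.0]
contact_force: [-0.8, 0.7, 1.6]
finger_gap: 54.1
grip_force: 30.0
```

Emit:
carry_out:
  motion:
    - [0,0,0.1,0]
    - [0,0,0,0]

```text
t: 8.95
ee_pos: [556.9, 152.9, 98.8]
ee_rot: [0.001, 0.093, 0.996, 0.0]
contact_force: [-1.3, -0.8, 8.8]
finger_gap: 54.2
grip_force: 30.0
```

Emit:
carry_out:
  motion:
    - [0,0,0,0]
    - [0,0,0,0]
    - [0,0,0,0]
    - [0,0,0,0]
    - [0,0,-1,0]
    - [0,0,-3,0]
    - [0,0,-4,0]
    - [0,0,-4,0]
    - [0,0,0,0]
  grip: 1

```text
t: 9.85
ee_pos: [559.2, 153.6, 224.0]
ee_rot: [0.004, 0.093, 0.996, 0.002]
contact_force: [-0.4, -0.1, 0.5]
finger_gap: 92.2
grip_force: 0.0
```

```bash
python3 - <<'E'
from h import *
import pickle
c=cam("wrist");pickle.dump(c,open("w5.pkl","wb"))
s=cam("scene");pickle.dump(s,open("s5.pkl","wb"))
a=cv2.resize(c["color"],(768,576));d=s["color"][150:290,180:360]
save("w5.png",np.vstack([a[100:400],np.hstack([cv2.resize(d,(385,300)),np.zeros((300,383,3),np.uint8)])]))
togo(T([0,-76,220])[0]); togo(T([0,-76,124])[0])
E
```

```text
pos [556.6 152.9 219. ] yaw tool y 79.38 togo tool cm [ -0.62 -18.15  -0.12]
pos [556.6 152.9 219. ] yaw tool y 79.38 togo tool cm [ -0.6  -18.16   9.48]
```

View pics/w5.png

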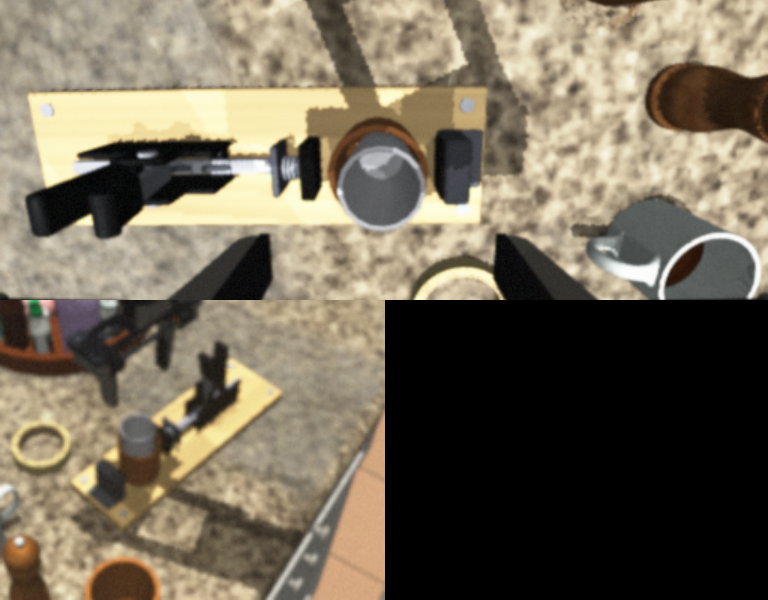

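Nested: liner inside the wood cup, rim standing above (380,188+100); paddle top ends at ~(92–120, 300–335), grip top ~(28–55, 295–336). Check prediction against pixels.

```bash
python3 - <<'E'
from h import *
import pickle
w=pickle.load(open("w5.pkl","rb"))
for n,P in dict(paddle=[[x,y,168] for y in(-45,-57) for x in(-13,13)],grip=[[x,y,168] for y in(-78,-90) for x in(-13,13)],pad=[[x,y,70] for y in(26,38) for x in(-22,22)],jaw=[[x,150,70] for x in(-22,22)],liner=[[-6,103,129],[0,103,129]],corners=[[x,y,18]for x in(-60,60) for y in(-195,195)]).items():
    print(n,((proj(w,T(P))+.17)*1.5-[0,100]).round(0).tolist())
E
```

```text
paddle [[100.0, 194.0], [108.0, 240.0], [78.0, 194.0], [87.0, 239.0]]
grip [[41.0, 194.0], [51.0, 239.0], [21.0, 194.0], [31.0, 239.0]]
pad [[273.0, 145.0], [277.0, 202.0], [289.0, 145.0], [292.0, 202.0]]
jaw [[442.0, 144.0], [440.0, 202.0]]
liner [[377.0, 187.0], [377.0, 196.0]]
corners [[27.0, 92.0], [490.0, 88.0], [54.0, 225.0], [482.0, 225.0]]
```

```bash
python3 - <<'E'
from h import *
import pickle
w=pickle.load(open("w5.pkl","rb"));g=cv2.cvtColor(w["color"],cv2.COLOR_RGB2GRAY)
print("rows of pad region col 180..235, full-res")
for r in(160,165,172,180,190,196,199):print(r,g[r,180:232:2].tolist())
print("paddle rows col 10..90")
for r in(205,212,218,222,226):print(r,g[r,10:90:2].tolist())
for P in([0,26,70],[0,38,70],[0,26,30],[0,38,30],[0,-45,168],[0,-90,168]):print(P,proj(w,T(P)).round(1))
E
```

```text
rows of pad region col 180..235, full-res
160 [242, 240, 225, 122, 60, 78, 161, 178, 205, 248, 243, 156, 30, 4, 10, 17, 42, 153, 182, 155, 133, 135, 134, 107, 77, 74]
165 [153, 88, 45, 25, 27, 47, 119, 134, 153, 112, 26, 17, 15, 20, 4, 15, 31, 148, 181, 181, 141, 127, 83, 71, 59, 46]
172 [101, 108, 69, 25, 92, 102, 121, 107, 107, 65, 25, 16, 20, 21, 17, 10, 11, 125, 172, 177, 115, 74, 60, 39, 42, 41]
180 [191, 136, 106, 46, 185, 180, 198, 203, 134, 113, 41, 25, 19, 19, 20, 15, 13, 93, 168, 113, 78, 74, 44, 59, 126, 131]
190 [226, 136, 120, 47, 26, 65, 224, 248, 249, 246, 142, 27, 22, 24, 19, 14, 14, 153, 246, 242, 151, 93, 85, 137, 108, 84]
196 [238, 156, 125, 128, 232, 246, 248, 247, 247, 247, 205, 27, 21, 21, 21, 44, 215, 245, 246, 245, 240, 182, 132, 232, 170, 91]
199 [242, 239, 233, 242, 244, 246, 247, 247, 248, 248, 225, 94, 77, 72, 66, 184, 244, 246, 246, 246, 246, 237, 162, 176, 188, 107]
paddle rows col 10..90
205 [139, 137, 150, 155, 58, 36, 47, 55, 39, 22, 6, 5, 10, 13, 8, 9, 10, 9, 11, 10, 10, 6, 3, 8, 14, 27, 34, 44, 37, 38, 30, 18, 13, 13, 15, 6, 5, 12, 6, 11]
212 [155, 
[... 206 characters left out ...]
40, 29, 24, 6, 13, 9, 20, 57, 115, 166, 184, 177, 176, 182, 184, 178, 155, 89, 33, 44, 41, 41, 30, 22, 15, 11, 31, 160, 201, 176, 165]
222 [176, 168, 162, 147, 132, 126, 69, 35, 36, 36, 28, 29, 40, 90, 128, 136, 156, 170, 175, 174, 174, 179, 183, 188, 187, 166, 128, 44, 43, 50, 43, 34, 22, 22, 34, 108, 186, 179, 168, 154]
226 [169, 163, 148, 135, 134, 129, 136, 150, 158, 176, 197, 206, 198, 193, 183, 171, 162, 174, 189, 183, 173, 168, 179, 190, 188, 181, 174, 167, 137, 128, 145, 163, 188, 193, 202, 203, 194, 174, 170, 170]
[0, 26, 70] [[182.9 182.5]]
[0, 38, 70] [[193.6 182.4]]
[0, 26, 30] [[190.3 174.9]]
[0, 38, 30] [[199.9 174.8]]
[0, -45, 168] [[ 69.1 211.3]]
[0, -90, 168] [[ 17.1 211.2]]
```

Emit:
carry_out:
  motion:
    - [-0.1,-3,0,0]
    - [-0.1,-4.5,0,0]
    - [-0.2,-4.5,0,0]
    - [-0.1,-4,0,0]
    - [-0.1,-2,0,0]
    - [0,0,0,0]
    - [0,0,0,0]
    - [0,0,0,0]

```text
t: 10.75
ee_pos: [528.6, -24.3, 217.0]
ee_rot: [-0.001, 0.092, 0.996, 0.0]
contact_force: [-0.2, 0.4, 0.5]
finger_gap: 92.0
grip_force: 0.0
```

```bash
cat > pad.py <<'E'
from h import *
import pickle,sys
# scene camera, rectified view of the vertical plane x=-22 (near side) ... top plane z=70 along the clamp axis
def strip(s,x,z,y0=-20,y1=170):
    Y=np.arange(y0,y1,.5);p=proj(s,T(np.c_[np.full_like(Y,x),Y,np.full_like(Y,z)])).astype(np.float32)
    return Y,cv2.remap(s["color"],p[None,:,0].copy(),p[None,:,1].copy(),cv2.INTER_CUBIC)[0].mean(1)
E
python3 - <<'E'
from pad import *
w=cam("wrist");pickle.dump(w,open("w6.pkl","wb"));s=cam("scene");pickle.dump(s,open("s6.pkl","wb"))
togo(T([0,-75,124])[0])
g=cv2.cvtColor(w["color"],cv2.COLOR_RGB2GRAY)
for P in [[x,y,168] for y in(-45,-57,-78,-90) for x in(-13,13)]:print(P,proj(w,T(P))[0].round(1))
for r in(220,225,230,235,240,245):print(r,g[r,190:330:3].tolist())
for x in(-22,-20,-10,0,10,20):
    Y,v=strip(s,x,70);print(x,v[::6].round().astype(int).tolist())
E
```

```text
pos [528.8 -24.2 217.3] yaw tool y 79.45 togo tool cm [-0.09 -0.12  9.33]
[-13, -45, 168] [293.8 195.7]
[13, -45, 168] [292.7 227.6]
[-13, -57, 168] [278.1 195.8]
[13, -57, 168] [277.4 227.6]
[-13, -78, 168] [250.5 195.8]
[13, -78, 168] [250.7 227.7]
[-13, -90, 168] [234.8 195.8]
[13, -90, 168] [235.4 227.7]
220 [160, 161, 167, 177, 181, 188, 196, 183, 167, 173, 172, 160, 170, 156, 136, 45, 19, 20, 17, 18, 151, 177, 187, 186, 173, 166, 163, 161, 156, 154, 40, 20, 17, 23, 22, 22, 174, 198, 203, 195, 189, 191, 207, 214, 197, 187, 189]
225 [154, 147, 159, 177, 190, 183, 167, 157, 155, 155, 166, 166, 175, 170, 153, 163, 99, 55, 62, 111, 163, 163, 176, 174, 170, 167, 159, 146, 151, 171, 155, 54, 31, 24, 32, 96, 181, 174, 167, 171, 183, 184, 210, 189, 179, 200, 221]
230 [157, 160, 183, 186, 189, 185, 181, 163, 170, 164, 168, 189, 188, 177, 156, 165, 175, 159, 151, 134, 132, 146, 173, 190, 185, 177, 168, 166, 167, 155, 140, 144, 177, 192, 192, 188, 182, 175, 160, 151, 158, 171, 186, 183, 195, 202, 198]
235 [169, 166, 170, 167, 158, 163, 174, 183, 185, 169, 157, 172, 175, 171, 179, 186, 191,
[... 1677 characters left out ...]
 87, 67, 50, 54, 84, 130, 176, 192, 177, 139, 116, 115, 117, 118, 105]
10 [95, 123, 160, 193, 213, 214, 217, 216, 216, 216, 216, 216, 218, 217, 210, 183, 133, 97, 110, 148, 184, 190, 181, 153, 154, 161, 151, 147, 136, 126, 118, 116, 116, 121, 136, 154, 174, 180, 172, 150, 123, 105, 91, 91, 90, 91, 87, 95, 103, 97, 98, 126, 176, 209, 216, 219, 215, 187, 141, 114, 110, 116, 114, 103]
20 [213, 212, 214, 215, 218, 218, 217, 218, 221, 220, 218, 218, 217, 216, 216, 212, 211, 214, 214, 218, 218, 219, 216, 197, 156, 114, 97, 95, 99, 102, 103, 103, 105, 101, 98, 102, 108, 126, 153, 175, 177, 141, 106, 84, 79, 77, 83, 102, 128, 161, 196, 212, 218, 217, 217, 219, 213, 189, 154, 127, 123, 123, 126, 126]
```

Emit:
carry_out:
  motion:
    - [-0.1,-0.2,1,0]
    - [0,0,2.5,0]
    - [0,0,3,0]
    - [0,0,2,0]
    - [0,0,0.8,0]
    - [0,0,0,0]
    - [0,0,0,0]

```text
t: 11.55
ee_pos: [529.9, -27.3, 125.2]
ee_rot: [0.0, 0.092, 0.996, 0.0]
contact_force: [-0.6, -0.1, -0.4]
finger_gap: 91.6
grip_force: 0.0
```

```bash
python3 - <<'E'
from pad import *
w=cam("wrist");pickle.dump(w,open("w7.pkl","wb"));s=cam("scene");pickle.dump(s,open("s7.pkl","wb"))
togo(T([0,-76,124])[0])
g=cv2.cvtColor(w["color"],cv2.COLOR_RGB2GRAY)
for P in [[x,y,70] for y in(26,38,55,80,150) for x in(-22,22)]+[[0,103,93]]:print(P,proj(w,T(P))[0].round(1))
cv2.imwrite("g7.png",g)
for r in range(130,260,10):print(r,g[r,330:512:5].tolist())
E
```

```text
pos [530.3 -27.4 125.7] yaw tool y 79.39 togo tool cm [0.12 0.06 0.17]
[-22, 26, 70] [387.4 180. ]
[22, 26, 70] [381.1 232.5]
[-22, 38, 70] [402.5 180. ]
[22, 38, 70] [395.5 232.4]
[-22, 55, 70] [423.6 180. ]
[22, 55, 70] [415.6 232.2]
[-22, 80, 70] [454.1 180.1]
[22, 80, 70] [444.8 231.9]
[-22, 150, 70] [535.3 180.3]
[22, 150, 70] [523.  230.9]
[0, 103, 93] [497.6 215.9]
130 [124, 165, 167, 166, 164, 162, 159, 166, 161, 245, 243, 244, 243, 244, 244, 243, 242, 242, 242, 242, 242, 241, 241, 242, 242, 242, 242, 241, 241, 241, 245, 244, 244, 241, 244, 240, 242]
140 [122, 164, 161, 163, 162, 166, 164, 163, 162, 244, 245, 245, 246, 245, 245, 245, 245, 245, 245, 244, 243, 238, 234, 240, 244, 245, 245, 245, 245, 244, 245, 244, 244, 244, 244, 244, 244]
150 [126, 166, 165, 165, 166, 163, 166, 164, 163, 246, 246, 246, 246, 246, 245, 245, 245, 233, 234, 233, 233, 233, 176, 132, 118, 131, 147, 231, 246, 246, 245, 246, 245, 246, 245, 245, 245]
160 [129, 166, 165, 164, 164, 167, 163, 164, 168, 164, 225, 245, 245, 245, 245, 236, 233, 232, 231, 148, 35, 43, 39, 39, 40, 43, 43, 42, 44, 47, 78, 129, 1
[... 829 characters left out ...]
 74]
220 [247, 245, 246, 246, 239, 245, 246, 246, 57, 23, 71, 244, 175, 13, 15, 33, 37, 47, 241, 240, 200, 45, 40, 34, 40, 181, 81, 72, 75, 73, 75, 76, 72, 67, 72, 72, 252]
230 [148, 14, 12, 53, 56, 104, 247, 248, 249, 248, 248, 248, 248, 248, 240, 147, 150, 207, 244, 244, 244, 244, 243, 168, 39, 120, 153, 43, 71, 73, 75, 75, 72, 75, 71, 244, 134]
240 [41, 13, 12, 16, 31, 51, 50, 48, 238, 244, 244, 244, 243, 244, 244, 242, 237, 236, 238, 238, 243, 244, 244, 244, 244, 242, 110, 175, 72, 40, 48, 72, 75, 67, 67, 252, 104]
250 [12, 17, 12, 19, 12, 2, 48, 52, 52, 48, 84, 160, 178, 209, 228, 164, 128, 152, 138, 174, 192, 202, 163, 128, 82, 112, 141, 100, 174, 186, 170, 161, 162, 164, 73, 179, 248]
```

Emit:
carry_out:
  motion:
    - [0,0,0.1,0]
    - [0,0,0,0]
    - [0,0,0,0]
    - [0,0,0,0]
    - [0,0,0,0]
    - [0,0,0,0]
    - [0,0,0,0]
    - [0,0,0,0]
    - [0,0,0,0]
    - [0,0,0,0]
  grip: 0.1

```text
t: 12.65
ee_pos: [529.9, -26.6, 124.0]
ee_rot: [0.0, 0.093, 0.996, 0.001]
contact_force: [0.6, 6.1, 3.4]
finger_gap: 28.4
grip_force: 30.2
```

```bash
cat > meas.py <<'E'
from pad import *
w=cam("wrist");n=sys.argv[1];pickle.dump(w,open(n+".pkl","wb"))
g=cv2.cvtColor(w["color"],cv2.COLOR_RGB2GRAY);o=sensors.get_obs()
print(n,"t",o["t"],"gap",o["finger_gap"].round(1),"F",o["grip_force"],o["contact_force"].round(1))
for r in(195,205,212,218):print(r,"355+2i",g[r,355:512:2].tolist())
ref=cv2.cvtColor(pickle.load(open("w7.pkl","rb"))["color"],cv2.COLOR_RGB2GRAY)
for nm,(r0,r1,c0,c1) in dict(plate=(172,228,358,386),pad=(182,228,388,418)).items():
    m=cv2.matchTemplate(g[r0-4:r1+4,c0-10:],ref[r0:r1,c0:c1],cv2.TM_CCOEFF_NORMED);_,v,_,p=cv2.minMaxLoc(m);print(nm,"shift px",p[0]-10,p[1]-4,round(v,2))
E
python3 meas.py a1
```

```text
Traceback (most recent call last):
  File "meas.py", line 4, in <module>
    print(n,"t",o["t"],"gap",o["finger_gap"].round(1),"F",o["grip_force"],o["contact_force"].round(1))
                             ^^^^^^^^^^^^^^^^^^^^^
AttributeError: 'float' object has no attribute 'round'
```

```bash
sed -i 's/o\["finger_gap"\].round(1)/round(float(o["finger_gap"]),1)/' meas.py; python3 meas.py a1
```

```text
a1 t 12.75 gap 28.9 F 30.190274454653263 [0.3 5.8 5.3]
195 355+2i [148, 151, 149, 137, 99, 69, 77, 96, 91, 92, 68, 31, 25, 27, 28, 47, 63, 63, 85, 165, 94, 161, 100, 161, 72, 8, 10, 10, 14, 26, 38, 37, 37, 40, 39, 39, 33, 34, 34, 33, 37, 37, 34, 35, 35, 37, 38, 36, 39, 36, 36, 36, 114, 181, 176, 132, 75, 67, 68, 71, 73, 71, 73, 72, 66, 70, 68, 68, 71, 70, 67, 69, 65, 70, 73, 63, 67, 71, 71]
205 355+2i [147, 140, 113, 100, 101, 75, 69, 85, 85, 82, 50, 29, 23, 24, 29, 58, 63, 60, 106, 202, 103, 191, 102, 196, 83, 15, 6, 12, 20, 36, 36, 39, 39, 36, 37, 36, 36, 39, 35, 34, 32, 39, 38, 40, 41, 30, 33, 36, 37, 43, 118, 172, 170, 110, 75, 73, 73, 71, 69, 70, 70, 72, 70, 73, 64, 65, 66, 65, 69, 72, 72, 69, 68, 68, 68, 66, 64, 68, 66]
212 355+2i [135, 135, 136, 138, 151, 91, 24, 23, 28, 27, 21, 21, 27, 25, 42, 64, 61, 39, 21, 22, 21, 15, 15, 6, 10, 6, 9, 12, 29, 40, 37, 41, 38, 39, 35, 41, 37, 36, 35, 36, 36, 37, 41, 45, 37, 38, 38, 28, 34, 79, 159, 161, 127, 72, 67, 71, 69, 72, 70, 69, 72, 67, 69, 66, 68, 64, 67, 66, 68, 68, 63, 64, 63, 64, 63, 66, 61, 65, 77]
218 355+2i [219, 225, 227, 240, 240, 229, 243, 234, 134, 31, 21, 22, 21, 27, 51, 66, 92, 236, 216, 72, 17, 11, 7, 8, 11, 15, 9, 18, 37, 38, 36, 33, 33, 41, 207, 233, 176, 62, 37, 43, 37, 35, 37, 32, 31, 32, 36, 37, 42, 119, 173, 170, 100, 70, 69, 71, 71, 70, 69, 72, 73, 70, 71, 69, 70, 71, 68, 68, 66, 61, 68, 67, 64, 66, 65, 63, 73, 183, 249]
plate shift px 5 1 0.97
pad shift px 5 1 0.97
```

Emit:
carry_out:
  motion:
    - [0,0,0,0]
    - [0,0,0,0]
    - [0,0,0,0]
    - [0,0,0,0]
    - [0,0,0,0]
    - [0,0,0,0]
  grip: 0.8

```text
t: 13.35
ee_pos: [529.0, -27.5, 123.4]
ee_rot: [-0.0, 0.093, 0.996, -0.0]
contact_force: [-1.3, 0.7, -0.4]
finger_gap: 73.1
grip_force: 0.3
```

```bash
python3 meas.py b1
```

```text
b1 t 13.4 gap 73.4 F 0.15780095010995865 [-0.6  0.1 -0.9]
195 355+2i [152, 154, 154, 155, 147, 112, 87, 88, 86, 80, 64, 45, 28, 25, 28, 30, 52, 71, 70, 113, 151, 112, 155, 102, 148, 37, 11, 8, 14, 13, 29, 37, 41, 38, 40, 40, 40, 37, 36, 35, 39, 41, 37, 42, 38, 39, 36, 34, 36, 40, 41, 41, 45, 86, 180, 187, 159, 97, 75, 75, 75, 73, 74, 75, 72, 73, 78, 71, 72, 72, 75, 72, 71, 73, 70, 71, 70, 70, 72]
205 355+2i [158, 142, 125, 107, 107, 98, 61, 100, 124, 128, 118, 77, 37, 25, 22, 39, 62, 70, 61, 117, 222, 121, 209, 112, 216, 91, 11, 10, 10, 22, 36, 40, 41, 41, 38, 40, 36, 38, 40, 42, 42, 44, 39, 40, 40, 35, 38, 32, 35, 39, 34, 92, 179, 179, 147, 79, 75, 75, 78, 73, 77, 73, 74, 70, 74, 71, 68, 73, 73, 71, 75, 70, 74, 71, 74, 72, 70, 72, 69]
212 355+2i [145, 149, 147, 146, 146, 156, 67, 27, 26, 26, 25, 26, 23, 23, 28, 51, 69, 64, 70, 61, 63, 62, 57, 55, 13, 13, 14, 16, 16, 28, 35, 37, 40, 38, 38, 37, 39, 38, 36, 40, 38, 39, 40, 41, 38, 41, 36, 36, 33, 37, 76, 169, 172, 146, 71, 76, 75, 76, 76, 76, 79, 72, 77, 71, 73, 70, 72, 72, 72, 72, 70, 71, 70, 67, 68, 71, 72, 66, 71]
218 355+2i [150, 170, 180, 213, 238, 240, 244, 241, 169, 36, 26, 21, 26, 20, 33, 59, 67, 103, 219, 90, 7, 16, 5, 9, 12, 10, 10, 9, 21, 38, 36, 37, 40, 40, 50, 201, 192, 82, 40, 41, 44, 37, 37, 35, 36, 41, 37, 37, 36, 40, 116, 178, 177, 111, 75, 71, 75, 73, 74, 73, 78, 75, 72, 73, 76, 76, 78, 73, 72, 70, 68, 68, 71, 74, 70, 70, 74, 70, 81]
plate shift px 7 2 0.97
pad shift px 7 2 0.98
```

Emit:
carry_out:
  motion:
    - [0,0,0,0]
    - [0,0,0,0]
    - [0,0,0,0]
    - [0,0,0,0]
    - [0,0,0,0]
    - [0,0,0,0]
    - [0,0,0,0]
    - [0,0,0,0]
    - [0,0,0,0]
  grip: 0

```text
t: 14.3
ee_pos: [529.9, -26.6, 124.0]
ee_rot: [0.0, 0.093, 0.996, 0.001]
contact_force: [0.7, 6.6, 4.3]
finger_gap: 28.6
grip_force: 30.2
```

Emit:
carry_out:
  motion:
    - [0,0,0,0]
    - [0,0,0,0]
    - [0,0,0,0]
    - [0,0,0,0]
    - [0,0,0,0]
    - [0,0,0,0]
  grip: 0.8

```text
t: 14.9
ee_pos: [529.0, -27.6, 123.4]
ee_rot: [-0.0, 0.093, 0.996, -0.0]
contact_force: [-0.1, 1.3, -0.5]
finger_gap: 72.9
grip_force: 0.3
```

```bash
python3 meas.py b2
```

```text
b2 t 14.95 gap 73.5 F 0.19203795120120049 [ 0.3  0.2 -0.4]
195 355+2i [138, 131, 140, 136, 140, 147, 152, 152, 151, 108, 89, 78, 91, 81, 76, 59, 33, 22, 23, 25, 35, 96, 137, 125, 157, 115, 142, 127, 126, 119, 13, 10, 16, 14, 15, 29, 39, 41, 38, 38, 37, 29, 35, 40, 37, 40, 40, 39, 36, 35, 36, 41, 39, 91, 178, 185, 176, 103, 73, 73, 73, 72, 75, 72, 72, 72, 74, 75, 72, 74, 71, 74, 76, 71, 75, 72, 73, 71, 71]
205 355+2i [173, 159, 155, 156, 160, 146, 127, 109, 107, 104, 72, 66, 117, 125, 121, 94, 61, 26, 19, 31, 78, 129, 136, 96, 163, 193, 160, 196, 125, 218, 25, 10, 16, 17, 28, 35, 39, 37, 42, 38, 33, 36, 38, 40, 40, 34, 35, 30, 37, 40, 35, 84, 176, 177, 148, 77, 76, 75, 74, 73, 73, 74, 72, 70, 69, 68, 67, 72, 73, 70, 72, 71, 71, 71, 70, 69, 69, 69, 70]
212 355+2i [171, 173, 170, 164, 144, 147, 147, 146, 150, 181, 131, 27, 22, 26, 22, 27, 22, 28, 30, 36, 84, 128, 116, 77, 49, 81, 54, 72, 24, 17, 9, 9, 13, 22, 35, 36, 42, 39, 39, 36, 38, 39, 41, 40, 41, 36, 38, 39, 36, 34, 78, 168, 174, 149, 74, 76, 71, 72, 76, 74, 76, 73, 74, 73, 71, 73, 68, 71, 72, 71, 66, 69, 65, 67, 67, 72, 70, 67, 71]
218 355+2i [172, 192, 201, 203, 229, 230, 237, 242, 247, 247, 247, 246, 207, 64, 32, 27, 23, 25, 26, 61, 118, 130, 140, 113, 30, 9, 12, 13, 11, 18, 12, 12, 17, 26, 34, 41, 39, 38, 41, 31, 40, 39, 39, 35, 35, 41, 41, 42, 40, 40, 119, 179, 177, 118, 75, 74, 73, 77, 75, 72, 73, 75, 74, 73, 76, 77, 72, 72, 69, 68, 67, 70, 69, 69, 71, 70, 70, 71, 80]
plate shift px 15 1 0.92
pad shift px 16 2 0.96
```

Emit:
carry_out:
  motion:
    - [0,0,0,0]
    - [0,0,0,0]
    - [0,0,0,0]
    - [0,0,0,0]
    - [0,0,0,0]
    - [0,0,0,0]
    - [0,0,0,0]
    - [0,0,0,0]
    - [0,0,0,0]
  grip: 0

```text
t: 15.85
ee_pos: [530.0, -26.6, 124.1]
ee_rot: [0.001, 0.093, 0.996, 0.001]
contact_force: [0.9, 6.4, 4.2]
finger_gap: 28.4
grip_force: 30.3
```

Emit:
carry_out:
  motion:
    - [0,0,0,0]
    - [0,0,0,0]
    - [0,0,0,0]
    - [0,0,0,0]
    - [0,0,0,0]
    - [0,0,0,0]
  grip: 0.8

```text
t: 16.45
ee_pos: [529.0, -27.6, 123.4]
ee_rot: [-0.0, 0.093, 0.996, -0.0]
contact_force: [0.3, 1.6, -0.8]
finger_gap: 72.9
grip_force: 0.5
```

```bash
python3 meas.py b3
```

```text
b3 t 16.5 gap 73.2 F 0.1976467575877905 [-0.1  0.3  0.1]
195 355+2i [125, 130, 132, 132, 124, 111, 138, 138, 137, 149, 149, 150, 153, 117, 87, 82, 97, 108, 91, 74, 56, 29, 27, 29, 31, 77, 130, 127, 127, 138, 113, 152, 109, 131, 24, 5, 15, 8, 14, 34, 41, 41, 36, 40, 39, 36, 37, 36, 37, 38, 35, 36, 38, 32, 36, 41, 42, 63, 166, 186, 180, 121, 74, 72, 69, 75, 74, 72, 71, 73, 71, 72, 73, 73, 71, 71, 68, 70, 72]
205 355+2i [161, 169, 168, 169, 169, 169, 166, 157, 153, 156, 219, 221, 125, 104, 71, 77, 120, 160, 218, 210, 155, 44, 28, 32, 57, 113, 136, 111, 122, 221, 113, 222, 119, 205, 61, 8, 10, 6, 27, 41, 37, 35, 41, 39, 28, 39, 37, 42, 33, 39, 32, 32, 38, 35, 36, 73, 169, 178, 158, 80, 71, 73, 74, 71, 74, 74, 70, 71, 66, 67, 71, 69, 71, 73, 71, 69, 71, 73, 71]
212 355+2i [170, 172, 171, 171, 172, 172, 174, 170, 150, 185, 239, 243, 244, 243, 94, 26, 24, 32, 27, 28, 34, 26, 29, 33, 79, 129, 126, 85, 45, 61, 44, 62, 28, 10, 8, 7, 9, 23, 32, 35, 40, 39, 38, 31, 37, 37, 41, 35, 38, 37, 30, 38, 37, 36, 60, 155, 172, 156, 79, 72, 76, 75, 73, 75, 73, 71, 75, 78, 73, 69, 72, 69, 68, 67, 67, 65, 68, 69, 68]
218 355+2i [169, 196, 196, 224, 239, 240, 243, 242, 241, 242, 242, 245, 246, 246, 247, 245, 212, 67, 29, 26, 30, 26, 31, 50, 99, 129, 115, 51, 12, 14, 11, 3, 11, 12, 15, 11, 12, 25, 35, 38, 35, 40, 35, 34, 33, 37, 38, 38, 35, 37, 40, 37, 34, 36, 88, 173, 180, 132, 70, 71, 71, 75, 70, 72, 71, 73, 73, 74, 71, 70, 70, 71, 69, 71, 71, 73, 73, 68, 68]
plate shift px 24 2 0.87
pad shift px 25 2 0.93
```

Emit:
carry_out:
  motion:
    - [0,0,0,0]
    - [0,0,0,0]
    - [0,0,0,0]
    - [0,0,0,0]
    - [0,0,0,0]
    - [0,0,0,0]
    - [0,0,0,0]
    - [0,0,0,0]
    - [0,0,0,0]
  grip: 0

```text
t: 17.4
ee_pos: [529.9, -26.6, 124.0]
ee_rot: [0.0, 0.093, 0.996, 0.001]
contact_force: [0.3, 5.2, 3.8]
finger_gap: 28.5
grip_force: 30.2
```

```bash
python3 meas.py a4 | grep -v "^2[01]"
```

```text
a4 t 17.45 gap 28.5 F 30.24882271885872 [-0.2  6.5  4.1]
195 355+2i [128, 134, 130, 134, 135, 129, 134, 129, 135, 133, 133, 142, 144, 144, 132, 71, 58, 102, 142, 143, 142, 126, 87, 32, 28, 27, 34, 82, 124, 118, 130, 137, 123, 148, 113, 131, 22, 2, 13, 9, 24, 32, 36, 40, 37, 37, 26, 30, 30, 35, 34, 33, 33, 37, 38, 34, 34, 33, 40, 142, 178, 168, 113, 68, 69, 67, 68, 68, 68, 67, 72, 68, 67, 68, 70, 66, 67, 65, 68]
plate shift px 27 0 0.85
pad shift px 28 1 0.92
```

Emit:
carry_out:
  motion:
    - [0,0,0,0]
    - [0,0,0,0]
    - [0,0,0,0]
    - [0,0,0,0]
    - [0,0,0,0]
    - [0,0,0,0]
  grip: 0.8

```text
t: 18.05
ee_pos: [529.1, -27.6, 123.5]
ee_rot: [-0.0, 0.093, 0.996, -0.0]
contact_force: [-0.4, 0.6, -0.6]
finger_gap: 72.4
grip_force: 0.5
```

```bash
python3 meas.py b4
cat > cmp.py <<'E'
from pad import *
from scipy.optimize import minimize_scalar
G=lambda n:cv2.cvtColor(pickle.load(open(n+".pkl","rb"))["color"],cv2.COLOR_RGB2GRAY)
def sub(m,p):
    x=p[0]
    if 0<x<m.shape[1]-1:
        a,b_,c=m[p[1],x-1:x+2];return x+.5*(a-c)/(a-2*b_+c)
    return x
# shift of patches between consecutive frames (subpixel)
def track(refn,names,boxes):
    for n in names:
        out=[]
        for nm,(r0,r1,c0,c1) in boxes.items():
            m=cv2.matchTemplate(G(n)[r0-4:r1+4,c0-12:c1+40],G(refn)[r0:r1,c0:c1],cv2.TM_CCOEFF_NORMED);_,v,_,p=cv2.minMaxLoc(m);out.append((nm,round(float(sub(m,p)-12),2),round(v,2)))
        print(refn,n,out)
E
python3 - <<'E'
from cmp import *
track("b3",["b3","a4","b4"],dict(plate=(184,222,384,412),pad=(190,222,418,436),liner=(170,225,462,486)))
track("b2",["b3","b4"],dict(plate=(184,222,368,395),pad=(190,222,410,425),liner=(170,225,452,476)))
E
```

```text
b4 t 18.1 gap 73.4 F 0.17297211103141308 [0.5 0.1 0.2]
195 355+2i [123, 127, 129, 127, 120, 112, 134, 134, 133, 119, 129, 144, 148, 145, 146, 161, 180, 102, 102, 99, 98, 88, 73, 36, 30, 28, 23, 50, 106, 132, 125, 153, 96, 158, 96, 145, 45, 14, 13, 15, 7, 24, 36, 40, 36, 40, 40, 36, 36, 38, 36, 32, 36, 40, 37, 38, 35, 37, 37, 42, 109, 183, 182, 152, 82, 70, 73, 72, 72, 71, 71, 73, 72, 73, 72, 70, 69, 71, 70]
205 355+2i [156, 168, 167, 168, 171, 168, 164, 160, 158, 169, 228, 230, 234, 222, 144, 107, 95, 86, 201, 215, 212, 204, 161, 62, 25, 31, 36, 97, 132, 119, 99, 207, 114, 208, 127, 210, 113, 14, 11, 5, 19, 31, 38, 41, 36, 36, 33, 30, 42, 34, 36, 34, 37, 33, 33, 32, 39, 39, 115, 178, 173, 119, 77, 69, 73, 72, 71, 72, 71, 70, 70, 70, 70, 70, 72, 69, 66, 65, 68]
212 355+2i [169, 170, 167, 169, 168, 170, 170, 170, 171, 198, 238, 242, 243, 242, 242, 242, 113, 30, 25, 31, 26, 30, 23, 28, 26, 29, 61, 107, 128, 100, 46, 59, 47, 48, 34, 15, 10, 10, 10, 16, 28, 41, 42, 38, 37, 33, 32, 36, 41, 37, 37, 41, 33, 36, 38, 38, 37, 101, 168, 166, 118, 74, 74, 70, 73, 75, 68, 72, 71, 71, 69, 66, 69, 72, 73, 67, 67, 69, 66]
218 355+2i [176, 193, 195, 223, 238, 238, 242, 245, 245, 241, 239, 240, 242, 245, 246, 247, 246, 245, 225, 92, 30, 29, 26, 27, 32, 36, 83, 119, 122, 77, 16, 6, 13, 12, 14, 12, 10, 12, 15, 15, 37, 35, 35, 37, 37, 35, 35, 40, 34, 35, 37, 31, 36, 33, 30, 35, 42, 146, 177, 166, 93, 69, 70, 73, 70, 74, 71, 73, 74, 73, 74, 73, 71, 64, 69, 69, 72, 74, 67]
plate shift px 28 1 0.85
pad shift px 29 2 0.94
b3 b3 [('plate', -0.03, 1.0), ('pad', -0.04, 1.0), ('liner', -0.01, 1.0)]
b3 a4 [('plate', 3.33, 0.96), ('pad', 3.39, 0.97), ('liner', 2.94, 1.0)]
b3 b4 [('plate', 4.36, 0.96), ('pad', 4.51, 0.97), ('liner', 5.1, 1.0)]
b2 b3 [('plate', 8.0, 0.92), ('pad', 8.4, 0.96), ('liner', 8.01, 0.99)]
b2 b4 [('plate', 12.15, 0.9), ('pad', 12.94, 0.99), ('liner', 13.91, 0.99)]
```

Emit:
carry_out:
  motion:
    - [0,0,0,0]
    - [0,0,0,0]
    - [0,0,0,0]
    - [0,0,0,0]
    - [0,0,0,0]
    - [0,0,0,0]
    - [0,0,0,0]
    - [0,0,0,0]
    - [0,0,0,0]
  grip: 0

```text
t: 19.0
ee_pos: [529.9, -26.6, 124.0]
ee_rot: [0.0, 0.093, 0.996, 0.001]
contact_force: [0.8, 6.3, 4.3]
finger_gap: 28.6
grip_force: 30.3
```

```bash
python3 meas.py a5 | grep -v "^2[01]"; python3 - <<'E'
from cmp import *
B=dict(plate=(184,222,384,412),pad=(190,222,418,436),liner=(170,225,462,486))
track("b3",["a4","b4","a5"],B)
B=dict(plate=(184,222,388,416),pad=(190,222,424,440),liner=(170,225,468,492))
track("b4",["a5"],B)
w=pickle.load(open("a5.pkl","rb"))
for z,ys in((129,(103,108,113)),(60,(60,65,70,75))):print(z,[proj(w,T([-8,y,z]))[0].round(1).tolist() for y in ys])
E
```

```text
a5 t 19.05 gap 28.5 F 30.271802935749292 [0.7 6.3 5. ]
195 355+2i [131, 131, 121, 133, 139, 130, 127, 130, 120, 116, 134, 143, 131, 143, 139, 119, 67, 74, 136, 144, 141, 144, 142, 132, 96, 32, 30, 16, 30, 64, 110, 125, 130, 152, 107, 141, 26, 11, 6, 11, 11, 28, 33, 37, 37, 37, 35, 31, 36, 33, 36, 38, 36, 32, 32, 34, 36, 35, 36, 53, 153, 177, 160, 97, 66, 68, 69, 64, 67, 69, 66, 70, 65, 67, 69, 69, 68, 66, 66]
plate shift px 31 0 0.78
pad shift px 28 1 0.91
b3 a4 [('plate', 3.33, 0.96), ('pad', 3.39, 0.97), ('liner', 2.94, 1.0)]
b3 b4 [('plate', 4.36, 0.96), ('pad', 4.51, 0.97), ('liner', 5.1, 1.0)]
b3 a5 [('plate', 7.68, 0.88), ('pad', 3.77, 0.99), ('liner', 4.92, 0.99)]
b4 a5 [('plate', 3.05, 0.92), ('pad', -0.79, 0.99), ('liner', -0.14, 0.99)]
129 [[543.3, 223.6], [550.4, 223.5], [557.4, 223.4]]
60 [[420.2, 194.2], [426.1, 194.2], [431.9, 194.2], [437.7, 194.2]]
```

```bash
python3 - <<'E'
from h import *
import pickle
s=cam("scene");w=cam("wrist");pickle.dump(s,open("s8.pkl","wb"))
p=proj(s,T([0,110,60]))[0].astype(int);print(p, proj(s,T([-8,115,129]))[0], proj(s,T([-8,112,129]))[0])
a=s["color"][p[1]-50:p[1]+50,p[0]-65:p[0]+65];save("s8.png",np.vstack([cv2.resize(a,(390,300),interpolation=cv2.INTER_CUBIC),cv2.resize(w["color"][130:280,317:512],(390,300),interpolation=cv2.INTER_CUBIC)]),1)
E
```

```text
[242 221] [242.70808396 210.55823424] [243.38352505 210.04405727]
```

View pics/s8.png

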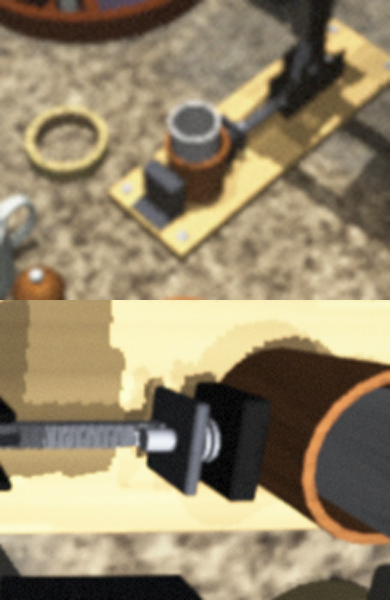

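The picture shows the cup standing against the fixed jaw with the liner upright inside. The pad is on the cup and the spring is visibly shortened, about 3.7 mm by tracking. The trigger is held squeezed.

```bash
python3 -c "
from station import env
print(env.finish_job())"
```

```text
the job is handed in; nothing more can be done
None
```

The job is handed in, with no verdict shown: the liner is fully seated in the wood cup, the cup is pushed against the fixed jaw with the pad spring pressed in about 3.7 mm (by image tracking), and the trigger is still held squeezed, at about 19 s of the 72 s limit.

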